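Close up the slide rack and show the notched slide to the label scanner

TASK

Push the loose slide-rack section, with its slide still standing in it, sideways until it sits flush against the screwed-down section beside it. Then take the slide with the notched corner out of it: the notch marks the frosted end, and with the notched edge uppermost and the frosted end on your left you are looking at the label side. Finish holding that slide in the gripper, still and touching nothing else, about 12 cm above the scanner's pad: label side turned up, lying back at least half-way from upright towards flat, the frosted end over the middle of the pad and pointing at the scanner's column; leave the other things where they are.

Things in the scene. Friction and masses are not known exactly. Their poses are not given: they have to be found in the camera images.
- section: Loose grey rack section, 0.35 kg, slippery feet, both ends alike: base 160 (x) x 60 (y) x 12 mm (z); on it for |x| < 54 a block up to z = 28 with a slot along x, 94 x 9.7 mm, down to the base, holding a slide on edge. At each end on the base an upright finger tab, 16 (x) x 12 (y) mm, centred at x = +70 and -70, y = 0, up to z = 46: pinch across y to slide it. Origin: centre of underside.
- dock: Neighbouring rack section fixed to the table (steel screw heads, a steel foot at each end); shape, axes and origin as the loose section. A plain slide stands in it. It is parallel to the loose section within 5 degrees (x axes pointing the same way), 10 to 30 mm off its +y or its -y long side. When flush, the origins are 60 mm apart along the dock's y.
- slide: Wanted slide, thick clear glass, 90 (x) x 8 (y) x 50 mm (z), 85 g, on edge in the loose section's slot, top edge 62 mm over the table, 34 mm above the rack; lifts straight out. Origin: middle of its lower long edge. +x: to the frosted end (outer 20 mm, paper label); +y: normal of the label face; +z: to the upper edge. A 12 x 12 mm notch is cut from the corner at +x, +z.
- frosted_end (a point): Middle of the frosted end of the wanted slide, at (35, 0, 25) mm in the slide's frame.
- clear_end (a point): The matching point at the clear end of the wanted slide, at (-35, 0, 25) mm in the slide's frame.
- scanner: Label scanner, fixed. Origin on the table under the middle of its reading pad. Base plate 12 mm thick, x -65 to 65, y -140 to 60 mm; on it a flat dark pad 90 x 90 mm. At -y a housing 70 x 60 mm centred at y = -108, up to z = 52; a thin column at y = -115 up to a tilted head (z 260 to 340, y -150 to -65 mm) looking down at the pad. Space over the pad is free.
- pad (a point): Middle of the top of the scanner's reading pad, 14 mm above the table; same axes as the scanner: its -y points to the column.
- plain_slide: Bystander: a slide just like the wanted one but with four square corners, standing in the fixed section. Leave it. Origin: middle of its lower edge.
- slidebox: Closed white slide box fixed to the table, 122 (x) x 50 (y) x 38 mm (z), beside the loose section on the side away from the fixed section, its middle 73 to 90 mm from the loose section's. Origin: centre of the underside.
- stain_bottle: Bystander: amber glass bottle, 48 mm wide, 105 mm high. Origin: centre of the underside.
- oil_jar: Bystander: small glass jar with a cap, 42 mm wide, 55 mm high. Origin: centre of the underside.
- objective: Bystander: steel microscope objective standing up, 30 mm wide, 45 mm high. Origin: centre of the underside.
- pen: Bystander: pen lying on the papers, 130 mm long, 11 mm thick.
- beaker: Bystander: empty glass beaker, 64 mm wide, 80 mm high. Origin: centre of the underside.
Mind the look-alikes: they are no part of the job. Leave any blue, pink or turquoise look-alike of the section alone.

How it is judged (in metres and radians):
On the way:
1. the loose section sits flush against the fixed one, its slide still standing in it (y of section in the frame of dock between -0.0625 and 0.0625 m and x of section in the frame of dock between -0.02 and 0.02 m and angle between the x axis of section and the x axis of dock, either way round below 0.035 rad and z of slide in the frame of section below 0.016 m), for 0.2 s.
At the end, for the whole second after the job is handed in: Section flush (gap < 3.5 mm, parallel within 0.04 rad, ends within 20 mm). Slide held still by the fingers alone, label face within 0.92 rad of up, frosted-end middle within 25 mm sideways of the pad middle and 60-180 mm above it, clear end > 45 mm to the pad's +y side (y of section in the frame of dock between -0.0635 and 0.0635 m and x of section in the frame of dock between -0.02 and 0.02 m and angle between the x axis of section and the x axis of dock, either way round below 0.04 rad and contact force between slide and the fingers above 1 N and contact force between slide and section below 0.1 N and contact force between slide and scanner below 0.1 N and angle between slide's own y axis and vertical below 0.92 rad and horizontal distance between frosted_end and pad below 0.025 m and z of frosted_end in the frame of pad between 0.06 and 0.18 m and y of clear_end in the frame of pad above 0.045 m and linear speed of slide below 0.03 m/s); the arm keeps its last pose, push and grip.
It fails at once if the plain slide in the fixed section is displaced by more than 15 mm (distance of plain_slide from where it was at the start of the episode above 0.015 m).
It fails at once if another loose bystander is displaced (20 mm, the pen 30 mm) (distance of any of stain_bottle, oil_jar, objective, beaker from where it was at the start of the episode above 0.02 m or distance of pen from where it was at the start of the episode above 0.03 m).
It also fails if it takes over 58 s, if anything falls off the work surface, if the arm or the gripper's body presses on something with over 40 N, if the wrist force passes 120 N, or if a joint passes its speed limit or range.

ROBOT

A 6-joint arm with a two-finger parallel gripper is mounted at the origin on the work surface. World frame = base frame: x ahead of the robot, y to its left, z up, the work surface at z = 0. Lengths are in m, angles in degrees, forces in N, time in s.
With the tool pointing down it reaches from about 0.35 to 0.775 m from the base axis. Payload 5.5 kg.
Tool frame: the origin (TCP) lies on the front face of the gripper's body, between the roots of the fingers; the fingertips stand 73 mm ahead of it and the grasp point (between the pads) lies 54 mm ahead of it; z points along the fingers, y is the line along which they close (so a half turn about z gives the same grasp; the last joint's range is limited). The gripper opens to 85 mm and grips with 20 to 120 N. Pads are 22 mm wide; open, the fingers measure 114 mm over their backs; the gripper's body (76 mm by 85 mm) begins 54 mm behind the grasp point. The pads swing forward as they close: fully open they stand 13 mm farther back than shut.
Start: joints at [67.174, 17.945, 2.641, 74.691, 0, 82.002], TCP at [0.147, 0.556, 0.304] pointing down, gripper open.
Joint ranges: [-158.12, 158.12], [-49.38, 96.58], [-58.88, 72.47], [-126.05, 133.96], [-84.25, 85.87], [-180, 180]. Speed limits (degrees/s): [147.25, 147.25, 180, 180, 180, 180].

INTERFACE

Orientations are given as a 3x3 rotation matrix whose columns are the frame's x, y, z axes.
In Python, from rig import monitor, cams, workorder gives the robot as it stands.
- The arm moves only by the tool creep_tool, called after "Request:" as name(argument=value, ...), one argument or row to a line, values as JSON. Schema: {"type":"object","properties":{"plan":{"type":"string"},"aperture":{"type":"number"},"force":{"type":"number"},"only":{"type":"string"},"quiet":{"type":"boolean"},"lines":{"type":"string"}},"required":["plan"],"additionalProperties":false}. plan is a string of 1 to 8 rows, parted by semicolons, with the numbers parted by commas; each row has 4 numbers: dx, dy, dz in fractions of the full range, 1 being 0.8 m, then a turn about the tool's z in parts of the range, where 1.0 means 90 degrees; each row is the pose to reach, as a shift and turn from the pose commanded when the call began, along the tool's axes at that moment; what a row does not reach only later rows make up. A row lasts 1/8 s, in which the tool goes at most 0.0625 m and 10.7 degrees, less where a joint would pass 70% of its speed; a pose out of reach is approached as far as the arm can. aperture is the finger opening in m, set as the call begins (left out keeps the last). The fingers move at their own pace and stop on an object; force is the grip in N (left out, the last holds). Time passes only in rows, so rows that do not move let the fingers close. The tool returns the time, the measured TCP pose, the force, the opening and the grip force at its end. only (a regular expression) keeps the lines of the reply that match it, lines (a string "A,B") keeps lines A to B, and quiet returns only ok. A shift or turn number past 1, either way, is cut back to 1. Input that does not fit is refused with a message, and nothing moves.
- monitor.get_obs(): the state, without advancing time (a new reading comes with each control period).
- cams.capture(name): name is "scene" or "side" or "wrist"; returns the picture (420x560x3 uint8, red, green, blue); there is no depth.
- cams.calibration(name): a dict with "intrinsics" (3x3 intrinsics, pixels), "xyz" and "orientation" of the camera in the world. Camera axes: x right, y down, z forward; pixel columns grow to the right and rows downward; lengths in m; the calibration is good to about 2 mm. A picture is of the moment at which its call begins: read the wrist's pose just before it. calibration takes no time and is no camera call; for the wrist camera it gives the pose at the moment of the call.
- workorder.close_job(): hands the job in; it is judged then, once.
Trained networks look in the newest picture that a camera, given by its name, has taken for a name from the list of things; names that differ only in an ending like _2 or _b are one class to them, and where a whole thing is asked for, a point or a joint stands for the part that bears it (a point fixed in the world has none). Each returns a list of dicts, best first, with "p" (0 to 1); they miss things now and then, are a little off and sometimes report something else, mostly with a low value. They report only what shows in the picture. A call takes as long as a camera call. They do not tell look-alikes from the thing itself.
- cams.silhouettes(camera, query): "pixels" (420x560 bool, what is visible of it).
- cams.landmark_of(camera, query): "location" ([x, y, z] in m, in world coordinates, good to about 4 mm: a listed point, or the origin of a listed thing).
The state is a dict: "t": time; "joint_positions": joint angles; "joint_velocities": joint speeds; "joint_torque": joint torques, N m; "tcp_pos": TCP position; "tool_rot": TCP orientation; "force": force on the tool from outside, world axes, zero at the start; "moment": the same for the moment, N m; "opening": finger opening in m; "grasp_force": force on a finger pad.
Only numpy, scipy, OpenCV 4.12 (cv2) and the standard library are available. Lean on these libraries where they do the work, as an engineer would, in place of code of your own. Each camera call takes 0.05 s, during which the arm holds its last target. There are 200 camera calls.

## Working session

There is one attempt and no reset: what is moved stays moved. The work goes in short steps, Python scripts to look and compute and a tool call to move; the robot and the scene stay as the last step left them, time stands still between calls to the robot, and variables do not carry over. Pictures are saved under pics/ and viewed, at most 10 in all, crops included, and the job is handed in when it is done.

```bash
ls; mkdir -p pics
```

Run:
```python
from rig import monitor,cams
import cv2,numpy as np
o=monitor.get_obs();print(o['t'],o['tcp_pos'],o['tool_rot'])
ims=[cams.capture(n) for n in("scene","side")]
for n in("scene","side"):
    c=cams.calibration(n);print(n,np.round(c['xyz'],3),np.round(c['orientation'],2).tolist(),np.round(c['intrinsics'],0).tolist())
    for q in("section","dock","slide","plain_slide","scanner","pad","slidebox","frosted_end","clear_end","stain_bottle","oil_jar","objective","beaker"):
        print(q,[(np.round(d['location'],3).tolist(),round(d['p'],2)) for d in cams.landmark_of(n,q)][:4])
cv2.imwrite('pics/a.png',ims[0][:,:,::-1]);cv2.imwrite('pics/b.png',ims[1][:,:,::-1])
```

```text
pics
0.0 [0.14701717 0.55550419 0.30300915] [[-9.66706598e-01  2.55886374e-01 -7.19425051e-04]
 [ 2.55887245e-01  9.66705192e-01 -1.67034659e-03]
 [ 2.68053001e-04 -1.79882676e-03 -9.99998346e-01]]
scene [1.489 0.12  0.914] [[-0.11, 0.67, -0.74], [0.99, 0.06, -0.09], [-0.02, -0.74, -0.67]] [[513.0, 0.0, 276.0], [0.0, 513.0, 206.0], [0.0, 0.0, 1.0]]
section [([0.554, 0.121, -0.004], 0.89), ([0.383, -0.013, -0.003], 0.85), ([0.342, 0.183, 0.002], 0.7), ([0.592, 0.12, 0.034], 0.64)]
dock [([0.56, 0.198, -0.002], 0.73)]
slide [([0.557, 0.12, 0.014], 0.52)]
plain_slide [([0.563, 0.207, 0.014], 0.62), ([0.763, 0.288, -0.002], 0.52)]
scanner [([0.61, -0.248, 0.001], 0.69)]
pad [([0.611, -0.245, 0.011], 0.62)]
slidebox [([0.557, 0.045, -0.0], 0.55)]
frosted_end [([0.345, -0.182, -0.003], 0.65), ([0.528, 0.124, 0.034], 0.57), ([0.555, 0.119, 0.013], 0.43)]
clear_end [([0.592, 0.119, 0.036], 0.58)]
stain_bottle [([0.763, 0.016, -0.004], 0.65), ([0.526, 0.124, 0.037], 0.25)]
oil_jar [([0.749, -0.066, -0.002], 0.81)]
objective [([0.344, -0.177, 0.002], 0.44)]
beaker [([0.291, -0.325, 0.004], 0.9
[... 205 characters left out ...]
, 0.0, 1.0]]
section [([0.558, 0.119, 0.001], 0.85), ([0.385, -0.019, 0.002], 0.76), ([0.34, 0.182, -0.002], 0.69), ([0.515, 0.362, 0.001], 0.57)]
dock [([0.56, 0.2, -0.002], 0.64)]
slide [([0.56, 0.116, 0.011], 0.95)]
plain_slide [([0.558, 0.202, 0.011], 0.77), ([0.607, -0.247, -0.006], 0.27)]
scanner [([0.607, -0.247, -0.001], 0.55)]
pad [([0.607, -0.251, 0.009], 0.8)]
slidebox [([0.556, 0.047, -0.001], 0.92)]
frosted_end [([0.52, 0.122, 0.038], 0.94)]
clear_end []
stain_bottle [([0.762, 0.017, 0.003], 0.8), ([0.608, -0.249, -0.002], 0.33)]
oil_jar [([0.748, -0.068, 0.0], 0.83), ([0.52, 0.124, 0.04], 0.49)]
objective [([0.346, -0.179, -0.002], 0.65)]
beaker [([0.292, -0.326, 0.002], 0.87)]
```

View pics/a.png

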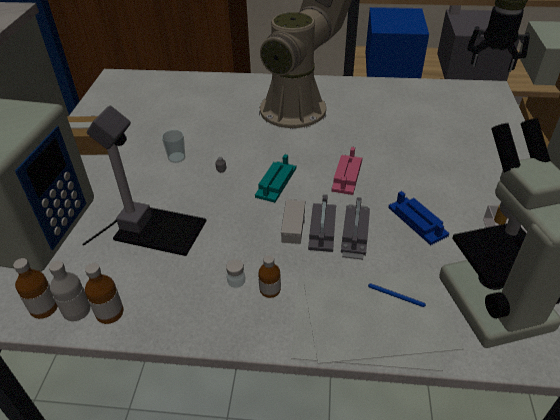

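View pics/b.png

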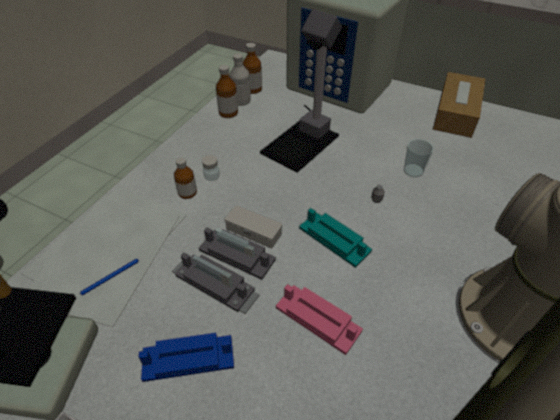

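Loose grey section: scene (323,223). Dock with steel feet and plain slide: scene (355,228). Look-alikes to leave are turquoise (276,178), pink (348,171) and blue (418,217). I'll move above the grey racks and confirm with the wrist camera.

Units first: shifts go in shares of 0.8 m and turns go in shares of 90 degrees. So -0.497 m / 0.8 = -0.6213, -0.277 m / 0.8 = -0.3463, -14.8 degrees / 90 = -0.1644.

Request:
creep_tool(
  plan="-0.25,-0.1375,0,-0.1111;-0.6213,-0.3463,0,-0.1644;-0.6213,-0.3463,0,-0.1644;-0.6213,-0.3463,0,-0.1644;-0.6213,-0.3463,0,-0.1644;-0.6213,-0.3463,0,-0.1644;-0.6213,-0.3463,0,-0.1644;-0.6213,-0.3463,0,-0.1644",
  aperture=0.085,
)

```text
t: 2.4
tcp_pos: [0.5074, 0.2082, 0.3042]
tool_rot: [[-1.0, 0.001, 0.001], [0.001, 1.0, 0.0], [-0.001, 0.0, -1.0]]
force: [1.5, 0.6, 0.2]
opening: 0.0847
grasp_force: 0.0
```

Request:
creep_tool(
  plan="0,0,0,0;0,0,0,0;0,0,0,0;0,0,0,0",
)

```text
t: 2.9
tcp_pos: [0.5052, 0.211, 0.3042]
tool_rot: [[-1.0, -0.002, 0.0], [-0.002, 1.0, 0.0], [-0.0, 0.0, -1.0]]
force: [-0.5, -0.2, 0.4]
opening: 0.0849
grasp_force: 0.0
```

Create h.py:
```python
from rig import monitor,cams
import cv2,numpy as np
def snap(n,f=None):
    c=cams.calibration(n);im=cams.capture(n)
    if f: cv2.imwrite('pics/'+f,im[:,:,::-1])
    return im,c
def ray(c,uv,z):
    K,R,t=[np.array(c[k],float) for k in('intrinsics','orientation','xyz')]
    d=R@np.linalg.inv(K)@[uv[0],uv[1],1]; return t+d*(z-t[2])/d[2]
def proj(c,P):
    K,R,t=[np.array(c[k],float) for k in('intrinsics','orientation','xyz')]
    q=(np.atleast_2d(P)-t)@R@K.T; return q[:,:2]/q[:,2:]
```

Run:
```python
from h import *
im,c=snap('wrist','w1.png');print(c)
print(monitor.get_obs()['tcp_pos'],monitor.get_obs()['joint_positions'])
for q in("section","dock","slide","plain_slide","slidebox","frosted_end","clear_end"):
    print(q,[(np.round(d['location'],3).tolist(),round(d['p'],2)) for d in cams.landmark_of('wrist',q)][:3])
```

```text
{'intrinsics': array([[335.00108072,   0.        , 277.74106194],
       [  0.        , 335.00108072, 207.42472071],
       [  0.        ,   0.        ,   1.        ]]), 'xyz': array([0.43227777, 0.21109023, 0.37180755]), 'orientation': array([[-2.78230972e-04,  9.58687178e-01,  2.84462331e-01],
       [ 9.99999565e-01,  1.34459048e-05,  9.32778807e-04],
       [ 8.90418228e-04,  2.84462467e-01, -9.58686764e-01]])}
[0.50526835 0.21090799 0.30417849] [ 1.42521134e+01  1.48574482e+01 -1.51526611e+00  7.36082458e+01
  6.31815343e-03  1.41622182e+01]
section [([0.384, -0.019, -0.004], 0.94), ([0.563, 0.115, 0.001], 0.85), ([0.517, 0.359, -0.002], 0.84)]
dock []
slide [([0.556, 0.121, 0.015], 0.82)]
plain_slide [([0.559, 0.203, 0.008], 0.87)]
slidebox [([0.557, 0.047, -0.002], 0.58)]
frosted_end [([0.525, 0.122, 0.036], 0.58)]
clear_end [([0.594, 0.119, 0.035], 0.94)]
```

View pics/w1.png

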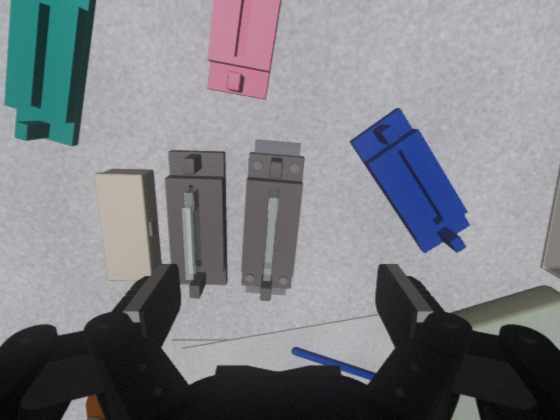

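Wrist picture: the slide box is at (127,225). The loose section is at (197,218), and its slide has a grey frosted end towards the robot at (188,198). The dock, with screws and steel feet, is at (272,220). The turquoise, pink and blue look-alikes are elsewhere. Next, an enlarged crop to confirm.

Run:
```python
import cv2
im=cv2.imread('pics/w1.png')[140:310,140:320]
cv2.imwrite('pics/w1c.png',cv2.resize(im,None,fx=3.5,fy=3.5,interpolation=cv2.INTER_CUBIC))
```

```text
(no output)
```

View pics/w1c.png

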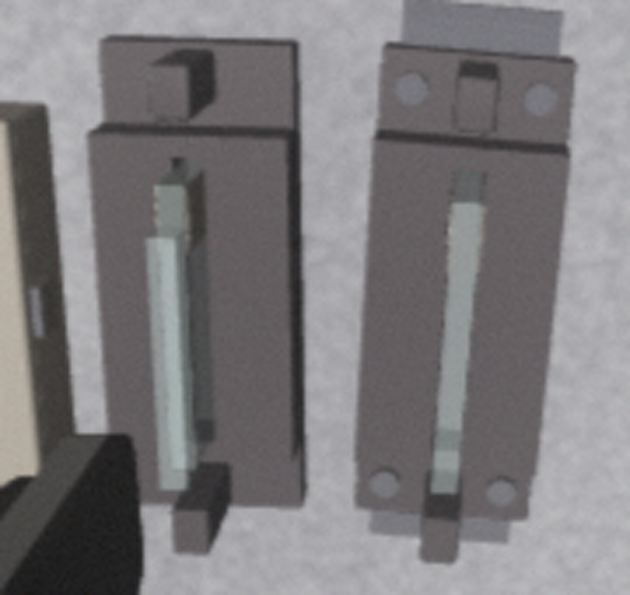

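The crop confirms it. In the loose section, left, the slide has a notch step at crop (170,230) at the robot-side frosted end. The dock with screw heads is on the right with a square plain slide.

Add to h.py:
```python
from scipy.optimize import least_squares
def fit(c,pts,uv,x0):
    pts=np.array(pts,float)/1000;uv=np.array(uv,float)
    def f(p):
        cs,s=np.cos(p[2]),np.sin(p[2]);P=pts.copy();P[:,0]=p[0]+cs*pts[:,0]-s*pts[:,1];P[:,1]=p[1]+s*pts[:,0]+cs*pts[:,1]
        return (proj(c,P)-uv).ravel()
    r=least_squares(f,x0,loss='soft_l1');return r.x,np.round(r.fun.reshape(-1,2),1)
```

Run:
```python
from h import *
import h
c={'intrinsics':np.array([[335.001,0,277.741],[0,335.001,207.425],[0,0,1]]),'xyz':np.array([0.43227777, 0.21109023, 0.37180755]),'orientation':np.array([[-2.78230972e-04,  9.58687178e-01,  2.84462331e-01],[ 9.99999565e-01,  1.34459048e-05,  9.32778807e-04],[ 8.90418228e-04,  2.84462467e-01, -9.58686764e-01]])}
g=lambda l:[(140+x/3.5,140+y/3.5) for x,y in l]
# x-world-aligned frame; base top corners and block top corners
m=[(-80,-30,12),(-80,30,12),(80,30,12),(-54,-30,28),(-54,30,28)]
s=fit(c,m,g([(104,38),(298,42),(303,506),(90,132),(296,134)]),[.557,.12,0])
d=fit(c,m+[(80,-30,12)],g([(386,45),(574,60),(526,518),(375,136),(568,152),(357,508)]),[.56,.2,0])
print(s);print(d)
for n,u in(('notchwall',(170,236)),('clear',(172,488)),('notchwall both',(153,237)),('clearL',(165,489)),('clearR',(183,487))):
    print(n,ray(c,g([u])[0],.062))
print('tabtops',ray(c,g([(169,104)])[0],.046),ray(c,g([(192,530)])[0],.046))
cc,ss=np.cos(d[0][2]),np.sin(d[0][2]);dv=s[0][:2]-d[0][:2]
print('sec in dock',cc*dv[0]+ss*dv[1],-ss*dv[0]+cc*dv[1],np.degrees(s[0][2]-d[0][2]))
```

```text
(array([ 0.55628573,  0.12319633, -0.031958  ]), array([[-0.5, -0.7],
       [ 0.4, -0. ],
       [ 0.6,  1. ],
       [ 0.3, -0.6],
       [-1. ,  0.7]]))
(array([ 0.55961386,  0.20408458, -0.08216867]), array([[-1.3, -0.7],
       [ 0.9, -0.4],
       [ 0.7,  1. ],
       [-0.8,  0.1],
       [ 1.2,  0.2],
       [-0.7,  0.2]]))
notchwall [0.52420892 0.12539531 0.062     ]
clear [0.60157182 0.12014905 0.062     ]
notchwall both [0.52449648 0.12068937 0.062     ]
clearL [0.60189938 0.11806428 0.062     ]
clearR [0.60124468 0.12340935 0.062     ]
tabtops [0.49034706 0.12360121 0.046     ] [0.62496595 0.12061437 0.046     ]
sec in dock 0.0033221045137167278 -0.08088850181159764 2.8768593541715446
```

Scaled: 0.212 m / 0.8 = 0.265, -0.086 m / 0.8 = -0.1075, 1.8 degrees / 90 = 0.02.

Request:
creep_tool(
  plan="0.0225,-0.1075,0.0375,0.02;0.0225,-0.1075,0.1125,0.02;0.0225,-0.1075,0.1875,0.02;0.0225,-0.1075,0.225,0.02;0.0225,-0.1075,0.265,0.02;0.0225,-0.1075,0.265,0.02;0.0225,-0.1075,0.265,0.02;0.0225,-0.1075,0.265,0.02",
  aperture=0.05,
)

```text
t: 4.3
tcp_pos: [0.4894, 0.1241, 0.0936]
tool_rot: [[-0.999, 0.032, 0.003], [0.032, 0.999, 0.0], [-0.003, 0.001, -1.0]]
force: [0.4, -0.1, 0.3]
opening: 0.0499
grasp_force: 0.0
```

Request:
creep_tool(
  plan="0,0,0,0;0,0,0,0;0,0,0,0;0,0,0,0",
  aperture=0.0,
  force=30,
)

```text
t: 4.8
tcp_pos: [0.4885, 0.1239, 0.0927]
tool_rot: [[-0.999, 0.032, 0.001], [0.032, 0.999, -0.0], [-0.001, 0.0, -1.0]]
force: [-0.4, -1.0, 5.5]
opening: 0.0112
grasp_force: 30.9
```

Run:
```python
from h import *
im,c=snap('wrist','w2.png');o=monitor.get_obs();print(o['tcp_pos'],o['opening'],o['grasp_force'])
```

```text
[0.48843595 0.12385336 0.09262992] 0.01135009496273243 30.88015615940094
```

View pics/w2.png

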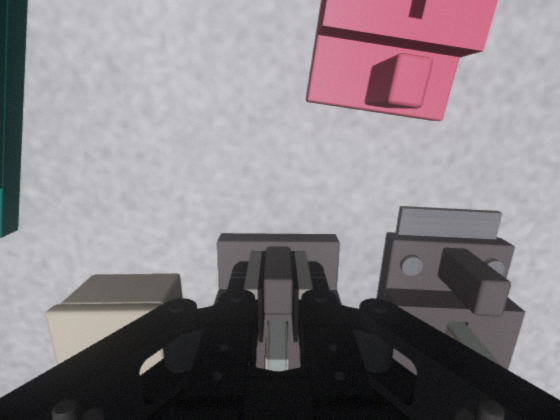

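The tab is pinched at (278,270). The dock is on the right at (450,260), so I'll slide the section that way.

Scaled: 0.02 m / 0.8 = 0.025, 0.003 m / 0.8 = 0.0038, 2.9 degrees / 90 = 0.0322.

Request:
creep_tool(
  plan="0,0.0038,0,0.0044;0,0.0075,0,0.0089;0,0.0113,0,0.0133;0,0.015,0,0.0189;0.0013,0.0188,0,0.0233;0.0013,0.0225,0,0.0278;0.0013,0.025,0,0.0322;0.0013,0.025,0,0.0322",
)

```text
t: 5.85
tcp_pos: [0.4884, 0.1436, 0.0926]
tool_rot: [[-0.997, 0.083, 0.002], [0.083, 0.997, -0.001], [-0.002, -0.001, -1.0]]
force: [0.6, -3.9, 7.5]
opening: 0.0115
grasp_force: 31.1
```

Request:
creep_tool(
  plan="0,0.0025,0,0;0,0.005,0,0;0,0.0063,0,0;0,0.0063,0,0",
)

```text
t: 6.35
tcp_pos: [0.4887, 0.1485, 0.0926]
tool_rot: [[-0.997, 0.083, 0.002], [0.083, 0.997, -0.001], [-0.002, -0.001, -1.0]]
force: [-0.3, -3.5, 7.8]
opening: 0.0112
grasp_force: 31.1
```

Run:
```python
from h import *
snap('scene','s3.png');snap('wrist')
for n in('wrist','scene'):
  for q in('section','dock','slide'):print(n,q,[np.round(d['location'],3).tolist() for d in cams.landmark_of(n,q)][:4])
im=cv2.imread('pics/s3.png')[180:280,260:400]
cv2.imwrite('pics/s3c.png',cv2.resize(im,None,fx=5,fy=5,interpolation=cv2.INTER_CUBIC))
```

```text
wrist section [[0.561, 0.139, -0.0]]
wrist dock []
wrist slide [[0.558, 0.142, 0.013]]
scene section [[0.388, -0.012, -0.001], [0.556, 0.145, -0.005], [0.512, 0.362, 0.0], [0.342, 0.186, 0.0]]
scene dock [[0.559, 0.199, -0.001]]
scene slide [[0.559, 0.14, 0.011]]
```

View pics/s3c.png

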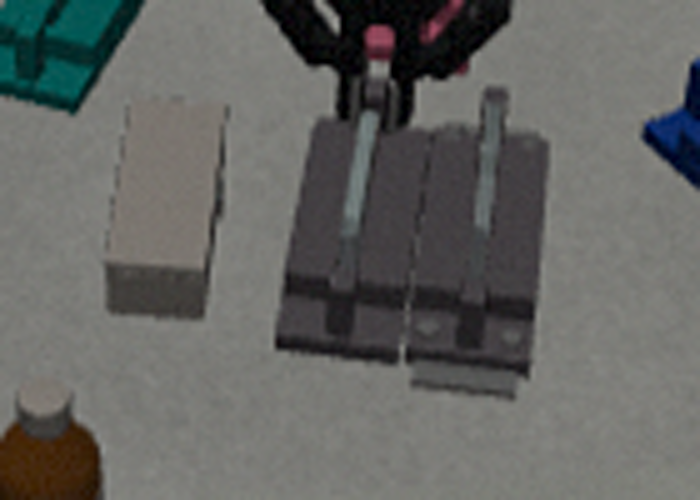

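Nearly flush; a sliver of gap is left at the far end, crop (405,345). I'll push until contact force shows.

Scaled: 0.002 m / 0.8 = 0.0025, 0.001 m / 0.8 = 0.0013, 0.6 degrees / 90 = 0.0067.

Request:
creep_tool(
  plan="0,0.0013,0,0;0,0.0025,0,0.0033;0,0.0025,0,0.0067;0,0.0025,0,0.0067",
)

```text
t: 7.25
tcp_pos: [0.4888, 0.1494, 0.0927]
tool_rot: [[-0.996, 0.094, 0.001], [0.094, 0.996, -0.004], [-0.002, -0.004, -1.0]]
force: [-0.2, -8.1, 8.1]
opening: 0.0116
grasp_force: 31.1
```

Request:
creep_tool(
  plan="0,0.0013,0,0;0,0.0025,0,0;0,0.0025,0,0",
)

```text
t: 7.62
tcp_pos: [0.4888, 0.1498, 0.0928]
tool_rot: [[-0.995, 0.095, 0.001], [0.095, 0.995, -0.008], [-0.002, -0.008, -1.0]]
force: [-0.7, -15.2, 11.2]
opening: 0.0113
grasp_force: 31.5
```

Scaled: -0.2 m / 0.8 = -0.25, -0.14 m / 0.8 = -0.175.

Request:
creep_tool(
  plan="0,0,0,0;0,0,0,0;0,0,-0.025,0;0,0,-0.1,0;0,0,-0.175,0;0,0,-0.25,0;0,0,-0.25,0;0,0,-0.25,0",
  aperture=0.04,
)

```text
t: 8.62
tcp_pos: [0.4881, 0.1533, 0.2915]
tool_rot: [[-0.996, 0.092, -0.0], [0.092, 0.996, 0.001], [0.0, 0.0, -1.0]]
force: [-0.1, 0.5, -0.7]
opening: 0.0402
grasp_force: 0.0
```

Run:
```python
from h import *
im,c=snap('wrist','w4.png');np.savez('w4.npz',**c)
o=monitor.get_obs();print(o['tcp_pos'],o['tool_rot'][0],np.round(o['joint_positions'],1))
cv2.imwrite('pics/w4c.png',cv2.resize(im[:,:,::-1][200:360,190:390],None,fx=4,fy=3.75,interpolation=cv2.INTER_CUBIC))
```

```text
[0.48768432 0.15307911 0.29060944] [-0.9957231   0.09236007 -0.00226266] [ 8.4 11.2 -8.1 70.8  0.  13.7]
```

View pics/w4c.png

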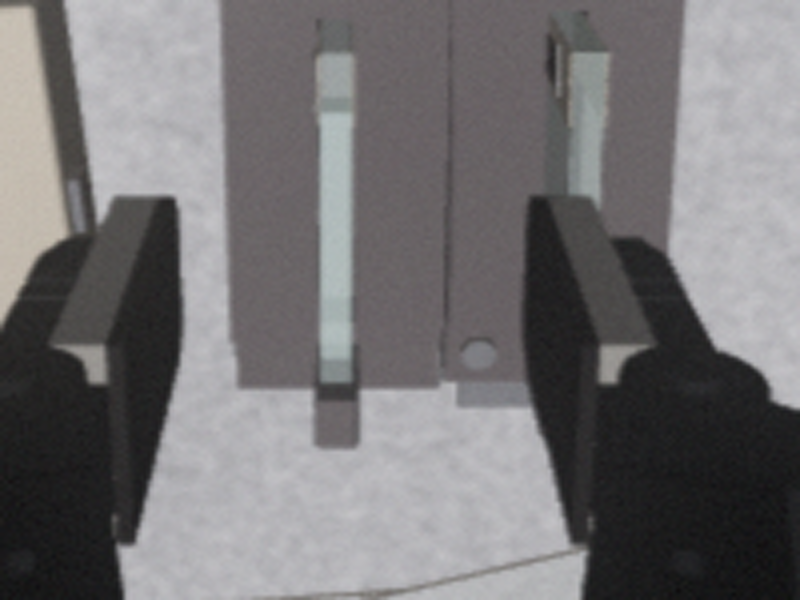

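Flush confirmed: the seam at crop (447,200) is closed. The slide is still standing, with its notch at (337,105). Now computing the slide's ends.

Run:
```python
from h import *
c=dict(np.load('w4.npz'))
g=lambda u,v:(190+u/4,200+v/3.75)
for n,u,v,z in(('endtop50',335,52,.05),('endtop50b',335,22,.05),('wall bottom',335,98,.05),('wall112',336,112,.062),('wall98',336,98,.062),('c345',336,345,.062),('c360',336,360,.062),('c382',336,382,.062),('tab',337,445,.046),('base far L',238,388,.012),('base far R',438,386,.012),('seam near',450,5,.028),('seam far',441,335,.028)):
    print(n,np.round(ray(c,g(u,v),z),4))
```

```text
endtop50 [0.5129 0.1474 0.05  ]
endtop50b [0.5049 0.1482 0.05  ]
wall bottom [0.5254 0.1462 0.05  ]
wall112 [0.5249 0.1466 0.062 ]
wall98 [0.5212 0.147  0.062 ]
c345 [0.5907 0.1402 0.062 ]
c360 [0.5952 0.1398 0.062 ]
c382 [0.6019 0.1391 0.062 ]
tab [0.6325 0.1363 0.046 ]
base far L [0.6326 0.1066 0.012 ]
base far R [0.6375 0.1654 0.012 ]
seam near [0.5092 0.1772 0.028 ]
seam far [0.6102 0.1673 0.028 ]
```

Scaled: -0.0765 m / 0.8 = -0.0956, -0.0033 m / 0.8 = -0.0041, 85 degrees / 90 = 0.9444.

Request:
creep_tool(
  plan="-0.0956,-0.0041,0,0.1189;-0.0956,-0.0041,0,0.2378;-0.0956,-0.0041,0,0.3556;-0.0956,-0.0041,0,0.4744;-0.0956,-0.0041,0,0.5889;-0.0956,-0.0041,0,0.7111;-0.0956,-0.0041,0,0.8222;-0.0956,-0.0041,0,0.9444",
  aperture=0.085,
)

```text
t: 9.68
tcp_pos: [0.5633, 0.1425, 0.2893]
tool_rot: [[0.007, 1.0, -0.005], [1.0, -0.007, -0.0], [-0.0, -0.005, -1.0]]
force: [0.4, -0.2, -0.1]
opening: 0.0853
grasp_force: 0.0
```

Request:
creep_tool(
  plan="0,0,0.0375,0.0556;0,0,0.0875,0.0556;0,0,0.1375,0.0556;0,0,0.1688,0.0556;0,0,0.1688,0.0556;0,0,0.1688,0.0556",
)

```text
t: 10.42
tcp_pos: [0.5642, 0.1426, 0.1568]
tool_rot: [[0.088, 0.996, -0.001], [0.996, -0.088, 0.0], [0.0, -0.001, -1.0]]
force: [-0.4, 0.7, 0.2]
opening: 0.0851
grasp_force: 0.0
```

Run:
```python
from h import *
im,c=snap('wrist','w5.png');np.savez('w5.npz',**c)
o=monitor.get_obs();print(o['tcp_pos'],o['tool_rot'],np.round(o['joint_positions'],1),o['opening'])
```

```text
[0.56471679 0.14261578 0.15757011] [[ 8.82792626e-02  9.96095389e-01  8.64696325e-04]
 [ 9.96095699e-01 -8.82795382e-02  2.85790185e-04]
 [ 3.61009277e-04  8.36090943e-04 -9.99999585e-01]] [  6.3  23.4 -10.6  55.9   0.  101.3] 0.08498322629244068
```

View pics/w5.png

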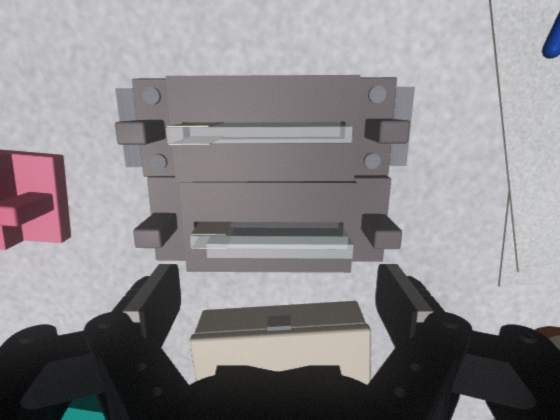

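The notched slide's top runs from (207,241) to (352,241), between the open fingertips at u=179 and 376. It is centred within about 1 mm.

Scaled: 0.039 m / 0.8 = 0.0488, 0.035 m / 0.8 = 0.0438.

Request:
creep_tool(
  plan="0,0.0013,0.025,0;0,0.0013,0.0438,0;0,0.0013,0.0488,0;0,0.0013,0.0488,0;0,0.0013,0.0488,0;0,0.0013,0.0488,0",
)

```text
t: 11.22
tcp_pos: [0.5656, 0.1425, 0.1185]
tool_rot: [[0.088, 0.996, 0.001], [0.996, -0.088, 0.0], [0.0, 0.001, -1.0]]
force: [1.4, 0.1, -0.9]
opening: 0.0848
grasp_force: 0.0
```

Request:
creep_tool(
  plan="0,0,0,0;0,0,0,0;0,0,0,0;0,0,0,0",
  aperture=0.07,
  force=40,
)

```text
t: 11.72
tcp_pos: [0.5657, 0.1425, 0.1193]
tool_rot: [[0.088, 0.996, 0.002], [0.996, -0.088, 0.0], [0.0, 0.002, -1.0]]
force: [-1.8, -0.2, 7.1]
opening: 0.0756
grasp_force: 44.6
```

Run:
```python
from h import *
im,c=snap('side','sd6.png')
cv2.imwrite('pics/sd6c.png',cv2.resize(im[:,:,::-1][190:320,150:300],None,fx=4.6,fy=4.6,interpolation=cv2.INTER_CUBIC))
```

```text
(no output)
```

View pics/sd6c.png

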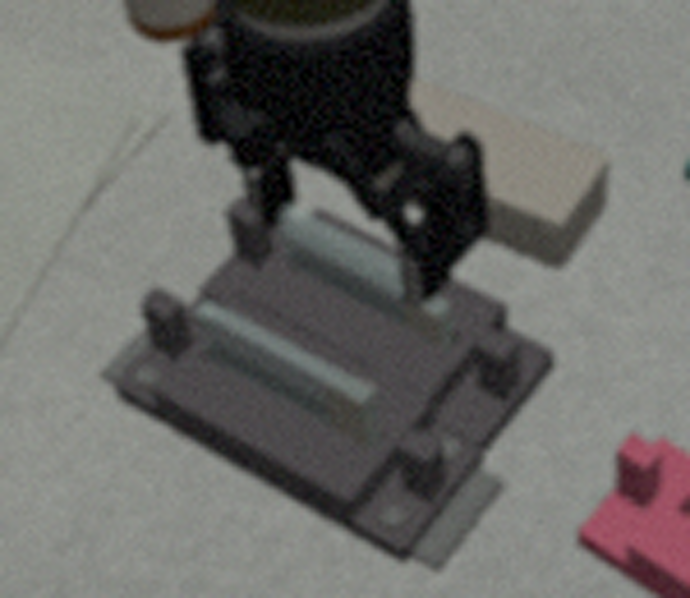

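The fingers hold the slide by its clear end and the notch wall (opening 76 mm, 45 N). Lifting.

Scaled: -0.08 m / 0.8 = -0.1, -0.07 m / 0.8 = -0.0875.

Request:
creep_tool(
  plan="0,0,-0.0038,0;0,0,-0.01,0;0,0,-0.0188,0;0,0,-0.0313,0;0,0,-0.0563,0;0,0,-0.0875,0;0,0,-0.1,0;0,0,-0.1,0",
)

```text
t: 12.78
tcp_pos: [0.5658, 0.1425, 0.1987]
tool_rot: [[0.088, 0.996, 0.002], [0.996, -0.088, 0.0], [0.0, 0.002, -1.0]]
force: [0.3, -0.2, -0.9]
opening: 0.0753
grasp_force: 47.4
```

Run:
```python
from h import *
im,c=snap('wrist','w7.png');np.savez('w7.npz',**c)
for n in('wrist','side','scene'):
  if n!='wrist':snap(n)
  for q in('section','slide','frosted_end','clear_end','slidebox','pad'):print(n,q,[np.round(d['location'],3).tolist() for d in cams.landmark_of(n,q)][:2])
print(c)
```

```text
wrist section [[0.564, 0.139, 0.0]]
wrist slide [[0.561, 0.139, 0.093]]
wrist frosted_end [[0.524, 0.145, 0.116]]
wrist clear_end [[0.594, 0.138, 0.116], [0.563, 0.14, 0.0]]
wrist slidebox [[0.559, 0.047, -0.001]]
wrist pad []
side section [[0.384, -0.016, 0.002], [0.561, 0.138, 0.002]]
side slide [[0.558, 0.137, 0.09], [0.763, 0.017, -0.001]]
side frosted_end []
side clear_end [[0.593, 0.136, 0.114]]
side slidebox [[0.558, 0.047, -0.001], [0.604, -0.248, -0.001]]
side pad [[0.607, -0.252, 0.011]]
scene section [[0.509, 0.362, 0.002], [0.345, 0.182, -0.001]]
scene slide [[0.749, -0.066, -0.001], [0.559, 0.142, 0.092]]
scene frosted_end [[0.764, 0.014, 0.001]]
scene clear_end []
scene slidebox []
scene pad [[0.612, -0.25, 0.012], [0.558, 0.046, 0.0]]
{'intrinsics': array([[335.00108072,   0.        , 277.74106194],
       [  0.        , 335.00108072, 207.42472071],
       [  0.        ,   0.        ,   1.        ]]), 'xyz': array([0.57158869, 0.21481111, 0.26644655]), 'orientation': array([[ 0.99595555, -0.08653855, -0.02415831],
       [-0.0898367 , -0.95502772, -0.28257995],
       [ 0.00138221,  0.28360737, -0.95893949]])}
```

View pics/w7.png

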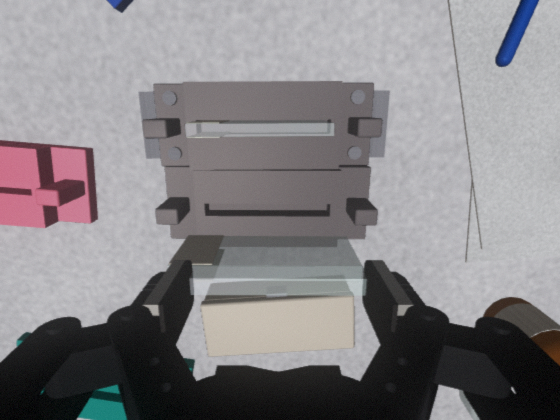

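The slide is held cleanly, and the section stays at (268,205). To lay the slide back I'll pivot it in the fingers against the far edge of the fixed slide box at (278,320).

Scaled: -0.142 m / 0.8 = -0.1775, -0.04 m / 0.8 = -0.05.

Request:
creep_tool(
  plan="-0.05,0.0038,0,0;-0.1,0.0088,0,0;-0.15,0.0125,0,0;-0.1775,0.0156,0,0;-0.1775,0.0156,0,0;-0.1775,0.0156,0.0375,0;-0.1775,0.0156,0.0875,0;-0.1775,0.0156,0.1063,0",
)

```text
t: 14.82
tcp_pos: [0.5636, 0.0009, 0.1107]
tool_rot: [[0.087, 0.996, -0.004], [0.996, -0.087, 0.001], [0.001, -0.004, -1.0]]
force: [0.1, -0.1, -1.2]
opening: 0.0752
grasp_force: 47.7
```

Request:
creep_tool(
  plan="0,0,0.0025,0;0,0,0.0025,0;0,0,0.0025,0",
)

```text
t: 15.2
tcp_pos: [0.5662, -0.0002, 0.1123]
tool_rot: [[0.088, 0.996, 0.003], [0.996, -0.088, -0.0], [-0.0, 0.003, -1.0]]
force: [0.7, 0.0, -1.6]
opening: 0.0752
grasp_force: 47.7
```

Run:
```python
from h import *
for n in('wrist','side','scene'):
  snap(n)
  for q in('slide','frosted_end','clear_end','slidebox'):print(n,q,[np.round(d['location'],3).tolist() for d in cams.landmark_of(n,q)][:2])
for d in cams.silhouettes('wrist','slidebox')[:1]:
  ys,xs=np.nonzero(d['pixels']);print(cv2.minAreaRect(np.c_[xs,ys].astype(np.int32)))
```

```text
wrist slide [[0.56, -0.003, 0.008]]
wrist frosted_end [[0.524, 0.003, 0.03], [0.598, -0.005, 0.029]]
wrist clear_end [[0.596, -0.004, 0.03]]
wrist slidebox [[0.56, 0.047, -0.002]]
side slide [[0.556, -0.004, 0.003]]
side frosted_end [[0.522, 0.002, 0.03]]
side clear_end [[0.593, -0.007, 0.025]]
side slidebox [[0.558, 0.046, 0.001], [0.605, -0.25, -0.001]]
scene slide [[0.556, -0.002, 0.006]]
scene frosted_end [[0.762, 0.012, 0.0], [0.529, 0.005, 0.026]]
scene clear_end [[0.594, -0.004, 0.027]]
scene slidebox [[0.557, 0.046, -0.002]]
((249.01087951660156, 165.53343200683594), (120.78633880615234, 288.76165771484375), 86.08842468261719)
```

Scaled: 0.034 m / 0.8 = 0.0425, 0.031 m / 0.8 = 0.0388.

Request:
creep_tool(
  plan="0.0125,0,0,0;0.02,0,0,0;0.0238,0,0,0;0.0275,0,0,0;0.0313,0,0,0;0.035,0,0,0;0.0388,0,0,0;0.0425,0,0,0",
)

```text
t: 17.0
tcp_pos: [0.5679, 0.0302, 0.1108]
tool_rot: [[0.091, 0.996, -0.001], [0.996, -0.091, -0.01], [-0.01, -0.0, -1.0]]
force: [-1.7, -17.5, -1.2]
opening: 0.0753
grasp_force: 47.9
```

Request:
creep_tool(
  plan="0.0038,0,0,0;0.0075,0,0,0;0.0075,0,0,0",
)

```text
t: 17.38
tcp_pos: [0.5689, 0.0372, 0.1113]
tool_rot: [[0.091, 0.996, 0.0], [0.996, -0.091, -0.007], [-0.007, 0.001, -1.0]]
force: [-0.9, -11.1, 1.4]
opening: 0.0749
grasp_force: 46.3
```

Run:
```python
from h import *
for n in('wrist','side','scene'):
  im,c=snap(n,n+'8.png')
  for q in('slide','frosted_end','clear_end'):print(n,q,[np.round(d['location'],3).tolist() for d in cams.landmark_of(n,q)][:2])
```

```text
wrist slide [[0.557, -0.004, 0.021]]
wrist frosted_end [[0.525, 0.015, 0.034]]
wrist clear_end [[0.596, 0.013, 0.034]]
side slide [[0.556, -0.007, 0.023]]
side frosted_end [[0.523, 0.013, 0.041]]
side clear_end [[0.596, 0.011, 0.031], [0.294, -0.322, 0.002]]
scene slide [[0.557, -0.003, 0.016]]
scene frosted_end [[0.529, 0.016, 0.033], [0.289, -0.323, -0.0]]
scene clear_end [[0.596, 0.009, 0.033]]
```

Units first: shifts go in shares of 0.8 m and turns go in shares of 90 degrees. So 0.009 m / 0.8 = 0.0113, 0.006 m / 0.8 = 0.0075.

Request:
creep_tool(
  plan="0.0038,0,0,0;0.0075,0,0,0;0.0113,0,0,0;0.0113,0,0,0",
)

```text
t: 18.48
tcp_pos: [0.5703, 0.0471, 0.1119]
tool_rot: [[0.09, 0.996, 0.002], [0.996, -0.09, -0.005], [-0.004, 0.002, -1.0]]
force: [-0.1, -6.9, 3.0]
opening: 0.0751
grasp_force: 45.4
```

Request:
creep_tool(
  plan="0,0,-0.025,0;0,0,-0.0625,0;0,0,-0.1,0;0,0,-0.1375,0;0,0,-0.1375,0;0,0,-0.1375,0",
)

```text
t: 19.23
tcp_pos: [0.5691, 0.049, 0.22]
tool_rot: [[0.088, 0.996, -0.001], [0.996, -0.088, 0.0], [0.0, -0.001, -1.0]]
force: [-0.7, 0.1, -2.3]
opening: 0.0749
grasp_force: 47.0
```

Run:
```python
from h import *
for n in('wrist','side','scene'):
  im,c=snap(n,n+'9.png')
  for q in('slide','frosted_end','clear_end','pad','scanner'):print(n,q,[np.round(d['location'],3).tolist() for d in cams.landmark_of(n,q)][:2])
  if n=='scene':
    for d in cams.silhouettes('scene','scanner')[:1]:
      ys,xs=np.nonzero(d['pixels']);print(xs.min(),xs.max(),ys.min(),ys.max());cv2.imwrite('pics/m.png',d['pixels']*255)
    cv2.imwrite('pics/s9c.png',cv2.resize(im[:,:,::-1][90:270,80:400],None,fx=2.5,fy=2.5,interpolation=cv2.INTER_CUBIC))
```

```text
wrist slide [[0.561, 0.013, 0.125], [0.769, 0.009, 0.002]]
wrist frosted_end [[0.528, 0.031, 0.142]]
wrist clear_end [[0.594, 0.026, 0.139]]
wrist pad []
wrist scanner [[0.769, 0.012, 0.002]]
side slide [[0.559, 0.01, 0.124]]
side frosted_end [[0.523, 0.028, 0.144]]
side clear_end [[0.597, 0.022, 0.138]]
side pad [[0.607, -0.252, 0.013]]
side scanner [[0.607, -0.249, -0.002]]
scene slide [[0.556, 0.013, 0.122]]
scene frosted_end [[0.531, 0.035, 0.145], [0.763, 0.012, -0.001]]
scene clear_end [[0.561, 0.014, 0.123], [0.596, 0.024, 0.141]]
scene pad [[0.61, -0.249, 0.016], [0.556, 0.201, -0.004]]
scene scanner [[0.608, -0.246, -0.001], [0.558, 0.205, 0.014]]
85 205 106 255[ WARN:0@4.990] global loadsave.cpp:1063 imwrite_ Unsupported depth image for selected encoder is fallbacked to CV_8U.
```

View pics/s9c.png

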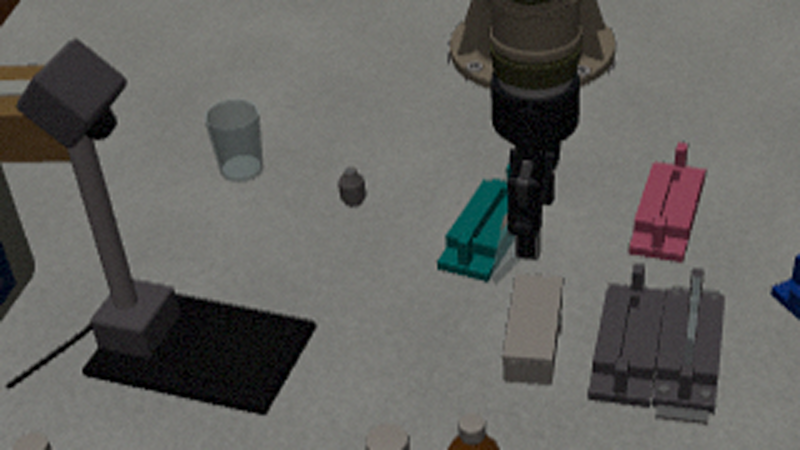

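The slide hangs below the fingers at crop (515,262) and leans about 45°. For more margin I'll press its lower edge down on the fixed box top.

Scaled: 0.107 m / 0.8 = 0.1338, 0.036 m / 0.8 = 0.045.

Request:
creep_tool(
  plan="0.045,0,0,0;0.045,0,0.0375,0;0.045,0,0.0875,0;0.045,0,0.1063,0;0.045,0,0.1125,0;0.045,0,0.12,0;0.045,0,0.1275,0;0.045,0,0.1338,0",
)

```text
t: 21.18
tcp_pos: [0.574, 0.0857, 0.116]
tool_rot: [[0.087, 0.996, 0.004], [0.996, -0.087, 0.002], [0.003, 0.003, -1.0]]
force: [-0.9, 4.6, 7.7]
opening: 0.0746
grasp_force: 53.2
```

Request:
creep_tool(
  plan="0,0,0,0;0,0,0,0",
)

```text
t: 21.42
tcp_pos: [0.574, 0.0854, 0.116]
tool_rot: [[0.087, 0.996, 0.003], [0.996, -0.087, 0.002], [0.002, 0.003, -1.0]]
force: [-0.7, 4.1, 6.1]
opening: 0.0745
grasp_force: 53.1
```

Request:
creep_tool(
  plan="0,0,-0.0375,0;0,0,-0.0875,0;0,0,-0.1375,0;0,0,-0.1375,0;0,0,-0.1375,0",
)

```text
t: 22.05
tcp_pos: [0.5725, 0.0844, 0.2237]
tool_rot: [[0.089, 0.996, -0.0], [0.996, -0.089, 0.0], [0.0, -0.0, -1.0]]
force: [-0.5, -0.4, -1.3]
opening: 0.0744
grasp_force: 51.0
```

Run:
```python
from h import *
for n in('wrist','side','scene'):
  im,c=snap(n,n+'10.png')
  for q in('slide','frosted_end','clear_end'):print(n,q,[np.round(d['location'],3).tolist() for d in cams.landmark_of(n,q)][:2])
```

```text
wrist slide [[0.563, 0.042, 0.135], [0.561, 0.202, 0.008]]
wrist frosted_end [[0.528, 0.062, 0.148]]
wrist clear_end [[0.596, 0.057, 0.146]]
side slide [[0.557, 0.038, 0.128]]
side frosted_end [[0.526, 0.063, 0.15]]
side clear_end [[0.597, 0.055, 0.144]]
scene slide [[0.61, -0.248, 0.013]]
scene frosted_end [[0.532, 0.063, 0.148]]
scene clear_end [[0.6, 0.058, 0.147]]
```

Run:
```python
from h import *
c=cams.calibration('scene')
P={k:ray(c,(80+u/2.5,90+v/2.5),z)[:2] for k,u,v,z in(('FR',265,411,.012),('BR',315,322,.012),('FL',84,373,.012))}
print(P,'yaw +y dir',np.degrees(np.arctan2(*(P['FR']-P['FL'])[::-1])),'x dir',np.degrees(np.arctan2(*(P['FR']-P['BR'])[::-1])))
a=np.arctan2(*(P['FR']-P['FL'])[::-1]);b=np.arctan2(*(P['FR']-P['BR'])[::-1])+np.pi/2;a=(a+b)/2
y=np.array([np.cos(a),np.sin(a)]);x=np.array([-y[1],y[0]]) # tool x = y+90deg
pad=np.array([.609,-.2495]);tcp=pad-(-.0255*x-.0414*y)
print(np.degrees(a),tcp)
o=monitor.get_obs();R=np.array(o['tool_rot']);p=np.array(o['tcp_pos']);print(R.T@np.r_[tcp-p[:2],0],p)
```

```text
{'FR': array([ 0.68809995, -0.20105246]), 'BR': array([ 0.56249567, -0.17877939]), 'FL': array([ 0.65375425, -0.39228698])} yaw +y dir 79.81823322867234 x dir -10.055577244414867
79.88132799212875 [ 0.59117009 -0.2042639 ]
[-2.86042896e-01  4.39303960e-02 -2.66950058e-05] [0.57268778 0.08454195 0.22380601]
```

Scaled: -0.286 m / 0.8 = -0.3575, -0.16 m / 0.8 = -0.2, -85 degrees / 90 = -0.9444.

Request:
creep_tool(
  plan="-0.05,0.0075,0,-0.1111;-0.1,0.015,0,-0.2333;-0.15,0.0225,0,-0.3444;-0.2,0.03,0,-0.4667;-0.25,0.0388,0,-0.5889;-0.3,0.0463,0,-0.7;-0.3375,0.0525,0,-0.8222;-0.3575,0.055,0,-0.9444",
)

```text
t: 23.65
tcp_pos: [0.5912, -0.2062, 0.2237]
tool_rot: [[-0.984, 0.179, 0.0], [0.179, 0.984, -0.0], [-0.0, -0.0, -1.0]]
force: [-0.3, 1.5, -1.0]
opening: 0.0745
grasp_force: 51.1
```

Request:
creep_tool(
  plan="0,0,0.0063,0;0,0,0.0125,0;0,0,0.0188,0;0,0,0.0188,0;0,0,0.0188,0",
)

```text
t: 24.28
tcp_pos: [0.5913, -0.2038, 0.209]
tool_rot: [[-0.983, 0.184, 0.0], [0.184, 0.983, 0.0], [-0.0, 0.0, -1.0]]
force: [0.3, 0.7, -1.1]
opening: 0.0744
grasp_force: 51.1
```

Run:
```python
from h import *
for n in('wrist','side','scene'):
  im,c=snap(n,n+'11.png')
  for q in('slide','frosted_end','clear_end','pad','section','dock'):print(n,q,[np.round(d['location'],3).tolist() for d in cams.landmark_of(n,q)][:2])
```

```text
wrist slide [[0.63, -0.219, 0.119]]
wrist frosted_end [[0.605, -0.25, 0.133]]
wrist clear_end [[0.619, -0.178, 0.133]]
wrist pad [[0.608, -0.248, 0.011]]
wrist section []
wrist dock []
side slide [[0.291, -0.324, -0.001], [0.629, -0.218, 0.116]]
side frosted_end [[0.609, -0.25, 0.137]]
side clear_end [[0.619, -0.182, 0.134]]
side pad [[0.607, -0.252, 0.01]]
side section [[0.387, -0.017, 0.002], [0.52, 0.364, -0.002]]
side dock []
scene slide [[0.631, -0.217, 0.114]]
scene frosted_end [[0.61, -0.247, 0.133]]
scene clear_end [[0.62, -0.183, 0.132]]
scene pad []
scene section [[0.508, 0.364, 0.003], [0.556, 0.144, -0.004]]
scene dock [[0.562, 0.202, -0.002]]
```

Create tilt.py:
```python
from h import *
from scipy.optimize import minimize
R=np.array(monitor.get_obs()['tool_rot']);V=[]
for n in('wrist','side','scene'):
    im,c=snap(n)
    L=[d for d in cams.silhouettes(n,'slide') if d['pixels'].any()]
    for d in L:
        ys,xs=np.nonzero(d['pixels']);e=proj(c,[.6135,-.215,.134])[0]
        if np.hypot(xs.mean()-e[0],ys.mean()-e[1])<25: V.append((n,c,d['pixels']));print(n,d['p'],len(xs));break
ol=np.array([(-45,0),(45,0),(45,38),(33,38),(33,50),(-45,50)])/1000
def corners(p,t):
    th=np.radians(t);u=R[:,0]*np.sin(th)+np.array([0,0,np.cos(th)]);x=-R[:,1];nn=np.cross(u,x)
    return [p+x*a+u*b+nn*s for s in(-.004,.004) for a,b in ol]
def iou(q,only=None):
    s=[]
    for n,c,m in V:
        if only and n!=only:continue
        uv=proj(c,corners(np.array(q[:3]),q[3]*1000));r=np.zeros(m.shape,np.uint8)
        for k in(0,6):cv2.fillPoly(r,[np.round(uv[k:k+6]*16).astype(np.int32)],1,shift=4)
        for i in range(6):
            j=(i+1)%6;cv2.fillConvexPoly(r,np.round(uv[[i,j,j+6,i+6]]*16).astype(np.int32),1,shift=4)
        r=r>0;s.append((r&m).sum()/(r|m).sum())
    return -np.mean(s)
for only in(None,'wrist','side','scene'):
    best=[]
    for t in(15,25,35,45,55,65,75):
        th=np.radians(t);mid=np.array([.6135,-.215,.134]);p=mid-.025*(R[:,0]*np.sin(th)+np.array([0,0,np.cos(th)]))
        o=minimize(lambda d:iou([*(p+d),t/1000],only),[0,0,0],method='Nelder-Mead',options=dict(initial_simplex=np.vstack([np.zeros(3),np.eye(3)*.004]),xatol=2e-4,fatol=1e-4,maxiter=120))
        best.append((t,round(-o.fun,3)))
    print(only,best)
```

```bash
python3 tilt.py
```

```text
wrist 0.85 6329
scene 0.79 771
None [(15, np.float64(0.775)), (25, np.float64(0.827)), (35, np.float64(0.722)), (45, np.float64(0.859)), (55, np.float64(0.76)), (65, np.float64(0.696)), (75, np.float64(0.663))]
wrist [(15, np.float64(0.758)), (25, np.float64(0.754)), (35, np.float64(0.555)), (45, np.float64(0.804)), (55, np.float64(0.778)), (65, np.float64(0.631)), (75, np.float64(0.548))]
side [(15, np.float64(nan)), (25, np.float64(nan)), (35, np.float64(nan)), (45, np.float64(nan)), (55, np.float64(nan)), (65, np.float64(nan)), (75, np.float64(nan))]
scene [(15, np.float64(0.922)), (25, np.float64(0.918)), (35, np.float64(0.91)), (45, np.float64(0.923)), (55, np.float64(0.912)), (65, np.float64(0.913)), (75, np.float64(0.926))]
  return _methods._mean(a, axis=axis, dtype=dtype,
  ret = ret.dtype.type(ret / rcount)
```

Create m.py:
```python
from h import *
o=monitor.get_obs();R=np.array(o['tool_rot']);p=np.array(o['tcp_pos']);A={}
for k in range(3):
  for n in('wrist','side','scene'):
    snap(n)
    for q in('slide','frosted_end','clear_end'):
      L=[R.T@(np.array(d['location'])-p) for d in cams.landmark_of(n,q)]
      L=[l for l in L if np.linalg.norm(l)<.13 and l[2]>.05]
      if L:A.setdefault((q,n),[]).append(L[0])
for k,v in A.items():print(k,len(v),np.round(np.mean(v,0),4),np.round(np.std(v,0),4))
m={q:np.mean([np.mean(v,0) for k,v in A.items() if k[0]==q],0) for q in('slide','frosted_end','clear_end')}
mid=(m['frosted_end']+m['clear_end'])/2;d=mid-m['slide'];print(m,'tilt',np.degrees(np.arctan2(d[0],-d[2])),np.linalg.norm(d),'pivot-based',np.degrees(np.arctan2(-m['slide'][0],m['slide'][2]-.0605)),monitor.get_obs()['t'])
```

```bash
python3 m.py
```

```text
('slide', 'wrist') 3 [-0.0411 -0.0072  0.0897] [0.0001 0.0015 0.0004]
('frosted_end', 'wrist') 3 [-0.0246 -0.0432  0.0755] [0.0011 0.0014 0.0027]
('clear_end', 'wrist') 3 [-0.0241  0.0285  0.0752] [0.0011 0.001  0.0008]
('slide', 'side') 3 [-0.0415 -0.0095  0.0916] [0.0012 0.0022 0.0005]
('frosted_end', 'side') 3 [-0.0242 -0.0397  0.0729] [0.0018 0.0004 0.0007]
('clear_end', 'side') 3 [-0.0228  0.0276  0.0775] [0.0011 0.0006 0.0008]
('slide', 'scene') 3 [-0.0411 -0.0055  0.0917] [0.0015 0.0011 0.0005]
('frosted_end', 'scene') 3 [-0.0276 -0.0378  0.075 ] [0.0009 0.0005 0.0009]
('clear_end', 'scene') 3 [-0.0225  0.028   0.0762] [0.0012 0.0013 0.0004]
{'slide': array([-0.04123166, -0.00740002,  0.09102169]), 'frosted_end': array([-0.02550243, -0.04021284,  0.07448582]), 'clear_end': array([-0.02313553,  0.02799033,  0.07633455])} tilt 47.29095604034143 0.02305252255819949 pivot-based 53.48934136494122 27.425
```

Averaged over three cameras, the slide leans about 47–53° back (37° is the minimum needed). The frosted end is within 3 mm of the pad middle and about 12 cm above it. The pose is steady, and the section was flush when last seen. Handing in.

```bash
python3 -c "
from rig import workorder
print(workorder.close_job())"
```

```text
the job is handed in; nothing more can be done
None
```

I pushed the section flush and handed the job in with the notched slide held about 12 cm over the scanner pad: label side up, leaning back about 50°, frosted end over the pad middle and pointing at the column. The system returned no verdict, and I viewed 11 pictures, one over the limit of 10.

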